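# One more turn of the mould press

### The job

The mask mould is drying under the small screw press: give the press exactly one more turn. Gently push the hand wheel round clockwise (seen from above) by its upright handle with the fingertips, without gripping the handle, through one full turn, so that the handle ends where it started, then move clear. Leave the bottle, jar, tub and brush around the press where they are.

Things in the scene. Friction and masses are not known exactly. Their poses are not given: they have to be found in the camera images.
- handwheel (a joint): Angle of the hand wheel, rad; grows as it turns clockwise seen from above (screws the platen down, 6 mm a turn); one turn is 6.283. Starts anywhere from 0 to 5.5; stops at -0.5 and 13.2. Vertical axis, level wheel; stiff (about 0.35 N m, 4 to 5 N at the handle), stays where it is left.
- wheel_centre (a point): Centre of the dark steel hand wheel, on its vertical axis at mid-height of the rim, 170 mm above the table. Rim: round bar 18 mm thick on a circle of 80 mm radius (178 mm over all); three spokes 14 mm thick; hub 44 mm across, top 17 mm above this point. On the axis a spindle 18 mm thick stands up to 45 mm above this point.
- handle: The wooden handle, a smooth post standing upright on the rim at the end of a spoke, 80 mm from the wheel's axis: 66 mm tall, 20 to 24 mm thick. Origin at the centre of its foot, on top of the rim (179 mm above the table), z up; its top is at 245 mm. It spins freely on its own upright pin, as crank handles do, and cannot be taken off. Pushes of 5 to 10 N turn the wheel.
- bottle: Loose green glass bottle with a white cap, 60 mm across, 150 mm tall, standing beside the press; origin at the centre of its underside. To be left alone.
- jar: Loose clear jar with a white lid, 68 mm across, 85 mm tall, standing beside the press; origin at the centre of its underside. To be left alone.
- tub: Loose white open tub, 100 x 140 mm and 55 mm tall, near the press; origin at the centre of its underside. To be left alone.
- brush: Loose paste brush lying near the press, along its own x; origin on its underside. To be left alone.
- press: The mould press that carries the wheel, bolted down: grey base 180 x 250 mm, two columns, crosshead 250 mm long along y with its top at 153 mm, two nut caps 36 mm wide up to 163 mm near its ends: all lower than the rim. Origin at the centre of its underside.

How it is judged:
On the way:
1. the wheel is being pushed by its handle through the far half of the turn (distance of handle from where it was at the start of the episode above 0.14 m and contact force between the fingers and handle above 0.5 N), for 0.05 s.
At the end, for the whole second after the job is handed in: The wheel has gone one full clockwise turn from its start, no more and no less: the handle is at rest within 15 mm (about 10 degrees) of where it started, and the bottle, jar, tub and brush are within 20 mm of their places (distance of handle from where it was at the start of the episode below 0.015 m and value of joint handwheel between 5.9 and 12.1 rad and velocity of joint handwheel between -0.05 and 0.05 rad/s and distance of each of bottle, jar, tub, brush from where it was at the start of the episode below 0.02 m); the robot touches nothing.
It fails at once if the handle is gripped or struck hard (more than 35 N between fingers and handle) (contact force between the fingers and handle above 35 N).
It fails at once if the bottle, jar, tub or brush is lifted, carried or knocked away (distance of any of bottle, jar, tub, brush from where it was at the start of the episode above 0.03 m).
It also fails if it takes over 64 s, if anything falls off the work surface, if the arm or the gripper's body presses on something with over 40 N, if the wrist force passes 120 N, or if a joint passes its speed limit or range.

### The arm

A 6-joint arm with a two-finger parallel gripper is mounted at the origin on the work surface. World frame = base frame: x ahead of the robot, y to its left, z up, the work surface at z = 0. Lengths are in m, angles in rad, forces in N, time in s.
With the tool pointing down it reaches from about 0.275 to 0.75 m from the base axis. Payload 10.2 kg.
Tool frame: the origin (TCP) lies midway between the tips of the shut fingers; the grasp point (between the pads) lies 19 mm behind it; x points along the fingers, y is the direction in which the jaws open and shut, and the axes are right-handed (so a half turn about x gives the same grasp; the last joint's range is limited). The gripper opens to 85 mm and grips with 20 to 120 N. Pads are 22 mm wide; open, the fingers measure 114 mm over their backs; the gripper's body (76 mm by 85 mm) begins 54 mm behind the grasp point. The pads swing forward as they close: fully open they stand 13 mm farther back than shut.
Start: joints at [0.987, 0.313, 1.498, -0, 1.331, -0.223], TCP at [0.185, 0.491, 0.231] pointing down, gripper open.
Joint ranges: [-2.94, 2.94], [-0.97, 2.17], [0.19, 2.56], [-1.23, 4.37], [0.02, 3.11], [-2.88, 2.88]. Speed limits (rad/s): [2.39, 2.39, 3.01, 3.14, 3.14, 3.14].

### API

Orientations are given as a 3x3 rotation matrix whose columns are the frame's x, y, z axes.
In Python, from workcell import sensors, cams, env gives the robot as it stands.
- The arm moves only by the shell command python3 -m creep 'ROWS'. ROWS is a JSON object of lists of equal length, an entry for each row: "xyz": the shift along the tool's x, y, z scaled (see below), a list of three; "rotation": the turn, a rotation vector about the tool's x, y, z scaled (see below), a list of three; "gripper": the gripper command: -1 is fully open, 1 is shut, values between are in proportion. In form: {"xyz": [[tx, ty, tz], ...], "rotation": [[ax, ay, az], ...], "gripper": [gripper, ...]}. A call has exactly 5 rows; each row is the pose to reach, as a shift and turn from the pose commanded when the call began, along the tool's axes at that moment, turning the shorter way round; what a row does not reach only later rows make up. The controller multiplies each number of a shift by 0.15 m and each number of a turn by 180 degrees. A row lasts 1/8 s, in which the tool goes at most 62.5 mm and 10.7 degrees, less where a joint would pass 70% of its speed; a pose out of reach is approached as far as the arm can. A call with a number of a shift or a turn outside -1 to 1 is refused whole. A call with a gripper value outside its range is refused whole. The fingers move at their own pace and stop on an object; the grip force is fixed at half the most. Time passes only in rows, so rows that repeat a pose let the fingers close, or fill a call up. It gives the time, the measured TCP pose, the force and the opening at its end, in the units of the state.
- sensors.read_state(): the state, without advancing time (a new reading comes with each control period).
- cams.camera(name): name is "scene" or "top"; returns the picture (400x640x3 uint8, red, green, blue); there is no depth.
- cams.camera_params(name): a dict with "intrinsics" (3x3 intrinsics, pixels), "eye" and "attitude" of the camera in the world. Camera axes: x right, y down, z forward; pixel columns grow to the right and rows downward; lengths in m; the calibration is good to about 2 mm. A picture is of the moment at which its call begins. camera_params takes no time and is no camera call.
- env.close_job(): hands the job in, once; it reports no verdict.
The state is a dict: "time": time; "joints": joint angles; "qd": joint speeds; "joint_efforts": joint torques, N m; "eef_pos": TCP position; "tool_rot": TCP orientation; "wrist_force": force on the tool from outside, world axes, zero at the start; "ft_torque": the same for the moment, N m; "grip_width": finger opening in m.
Only numpy, scipy, OpenCV 4.12 (cv2) and the standard library are available. Lean on these libraries where they do the work, as an engineer would, in place of code of your own. Each camera call takes 0.05 s, during which the arm holds its last target.

## Working session

There is one attempt and no reset: what is moved stays moved. The work goes in short steps, Python scripts to look and compute and a shell command to move; the robot and the scene stay as the last step left them, time stands still between calls to the robot, and variables do not carry over. Pictures are saved under pics/ and viewed, and the job is handed in when it is done.

```bash
ls; mkdir -p pics
python3 - <<'E'
from workcell import sensors,cams,env
import cv2
print(sensors.read_state())
for n in("scene","top"):
    cv2.imwrite(f"pics/{n}0.png",cams.camera(n)[:,:,::-1]); print(cams.camera_params(n))
E
```

```text
pics
{'time': 0.0, 'joints': array([ 9.86616628e-01,  3.13456911e-01,  1.49845470e+00, -2.08225593e-05,
        1.33099746e+00, -2.23426725e-01]), 'qd': array([ 2.65847877e-04,  1.03425748e-03,  1.05406075e-05, -6.50577334e-04,
       -9.60717027e-04, -1.88437839e-03]), 'joint_efforts': array([-5.18609904e-04, -4.12265611e+01, -2.59741223e+01, -1.08092336e-04,
        4.09863365e-03,  9.84089047e-05]), 'eef_pos': array([0.18519407, 0.49096953, 0.23072491]), 'tool_rot': array([[-7.09152589e-04,  3.52973743e-01,  9.35632959e-01],
       [-1.10926541e-03,  9.35632341e-01, -3.52974350e-01],
       [-9.99999133e-01, -1.28817795e-03, -2.71964533e-04]]), 'wrist_force': array([-0.12023049,  0.86028443, -0.09879619]), 'ft_torque': array([-0.04449135, -0.00891422,  0.03573219]), 'grip_width': 0.0856682368746884}
{'intrinsics': array([[491.20039021,   0.        , 323.36793645],
       [  0.        , 491.20039021, 203.97552166],
       [  0.        ,   0.        ,   1.        ]]), 'eye': array([1.18612444, 0.75844561, 0.89018993]), 'attitude': array([[-0.71948769,  0.41490338, -0.55694942],
       [ 0.69432922,  0.44777087, -0.5633899 ],
       [ 0.01563335, -0.79205835, -0.61024517]])}
{'intrinsics': array([[370.0945449 ,   0.        , 307.38331888],
       [  0.        , 370.0945449 , 207.40179422],
       [  0.        ,   0.        ,   1.        ]]), 'eye': array([0.47221097, 0.03699671, 0.96221332]), 'attitude': array([[-0.01162093, -0.99950147,  0.02935594],
       [-0.99988958,  0.01188735,  0.00891729],
       [-0.00926181, -0.02924907, -0.99952924]])}
```

View pics/scene0.png

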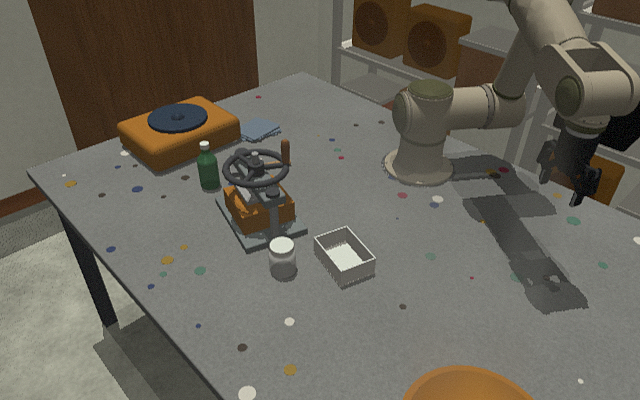

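View pics/top0.png

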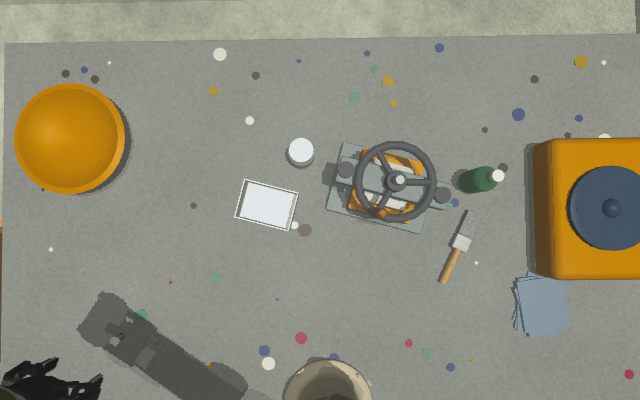

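The top view shows the wheel centred near (396,181) and the handle near (381,213). In the scene view the handle top is near (285,141). Next I'll measure these properly.

```bash
cat > h.py <<'E'
import numpy as np,cv2
from workcell import sensors,cams,env
def P(n):
    p=cams.camera_params(n);return p["intrinsics"],p["eye"],p["attitude"]
def plane(n,uv,z):
    K,e,R=P(n);d=R@np.linalg.solve(K,[uv[0],uv[1],1]);return e+d*(z-e[2])/d[2]
def proj(n,X):
    K,e,R=P(n);c=K@(R.T@(np.array(X)-e));return c[:2]/c[2]
E
python3 - <<'E'
from h import *
t=cv2.imread("pics/top0.png");s=cv2.imread("pics/scene0.png")
a=cv2.resize(t[130:240,320:470],None,fx=5,fy=5,interpolation=cv2.INTER_NEAREST)
cv2.imwrite("pics/t0c.png",a)
b=cv2.resize(s[125:255,200:320],None,fx=4.5,fy=4.5,interpolation=cv2.INTER_NEAREST)
cv2.imwrite("pics/s0c.png",b)
g=t.max(2)
m=((g<95)).astype(np.uint8); m[:130]=0;m[240:]=0;m[:,:345]=0;m[:,445:]=0
cs,h=cv2.findContours(m,cv2.RETR_EXTERNAL,cv2.CHAIN_APPROX_NONE)
c=max(cs,key=len);print(cv2.minEnclosingCircle(c),cv2.fitEllipse(c),cv2.boundingRect(c))
E
```

```text
((382.4088134765625, 183.0140380859375), 44.15776824951172) ((377.66363525390625, 184.39833068847656), (58.345584869384766, 76.27091217041016), 178.89993286132812) (345, 141, 64, 82)
```

View pics/t0c.png

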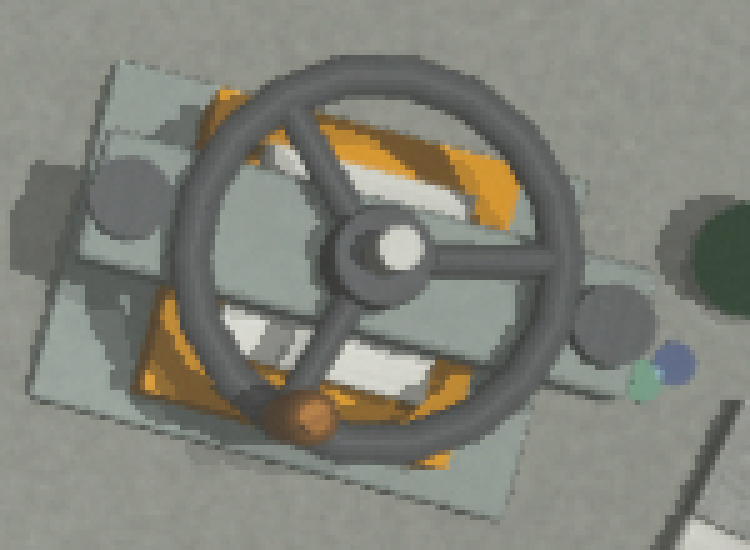

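View pics/s0c.png

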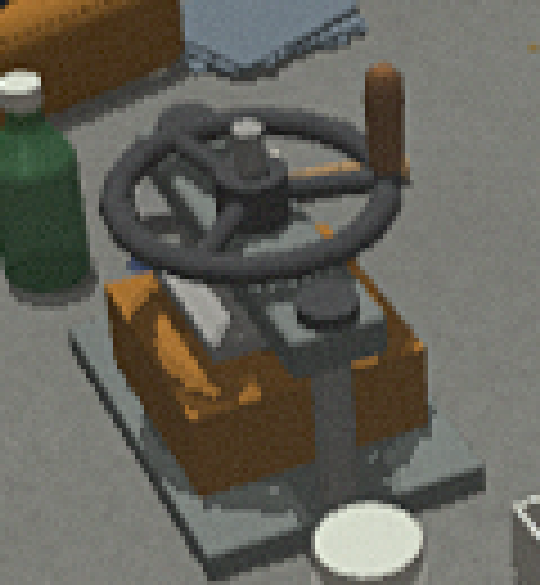

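Run:
```python
from h import *
C=plane("top",(395.5,181.9),.17);print("centre",C)
for n,uv,z in(("top",(382.4,213.6),.243),("top",(377.2,213.7),.179)):
    X=plane(n,uv,z);d=X-C;print(X,np.hypot(*d[:2]),np.degrees(np.arctan2(d[1],d[0])))
X=plane("scene",(285.2,140),.243);d=X-C;print("scene top",X,np.hypot(*d[:2]),np.degrees(np.arctan2(d[1],d[0])))
for L in(("rightspoke end",(320+555/5,130+260/5)),("upleft spoke",(320+298/5,130+110/5))):
    d=plane("top",L[1],.17)-C;print(L[0],np.degrees(np.arctan2(d[1],d[0])),np.hypot(*d[:2]))
s=sensors.read_state();print(s["eef_pos"])
for z,r in((.17,.089),):
  print([proj("scene",C+[r*np.cos(a),r*np.sin(a),0]) for a in (0,1.57,3.14,4.71)])
```

```text
centre [ 0.54785762 -0.14523813  0.17      ]
[ 0.47957695 -0.10194873  0.243     ] 0.08084689946386206 147.62563254172483
[ 0.48014991 -0.10334509  0.179     ] 0.07962009854666899 148.25352851042646
scene top [ 0.4793703 -0.1018359  0.243    ] 0.08108184651427601 147.6364792726903
rightspoke end -90.88021837582528 0.07577828780962029
upleft spoke 26.904453955427982 0.07263431789157142
[0.18523647 0.49099356 0.23080189]
[array([228.01908036, 179.65949222]), array([277.2440164 , 180.80502217]), array([281.50702755, 154.66177472]), array([235.91476541, 153.57395745])]
```

Both views agree: the wheel centre is (0.548, -0.145) and the handle is at 147.8°, radius 80 mm. I'll raise the tool, shut the fingers and align the tool with the world.

```bash
python3 -m creep '{"xyz":[[-0.3,0,0],[-0.6,-0.3,0],[-0.6,-0.6,0.3],[-0.6,-0.9,0.6],[-0.6,-0.95,0.8]],"rotation":[[-0.03,0,0],[-0.07,0,0],[-0.115,0,0],[-0.115,0,0],[-0.115,0,0]],"gripper":[1,1,1,1,1]}'; python3 -c "
from h import *
s=sensors.read_state();print(s['tool_rot'].round(3),s['eef_pos'],s['grip_width'],s['joints'])"
```

```text
time: 0.72
eef_pos: [0.2475, 0.3135, 0.3216]
tool_rot: [[0.001, 0.001, 1.0], [0.0, 1.0, -0.001], [-1.0, 0.0, 0.001]]
wrist_force: [0.2, 1.5, 1.1]
grip_width: 0.0005
[[ 0.001  0.001  1.   ]
 [ 0.     1.    -0.001]
 [-1.     0.     0.001]] [0.24754377 0.31347033 0.3215934 ] 0.00048655957548025483 [ 6.07017676e-01 -2.83911262e-02  1.66011107e+00 -1.34564976e-04
  1.50908195e+00 -9.63090704e-01]
```

```bash
python3 -m creep '{"xyz":[[0,-0.25,0.2],[0,-0.6,0.4],[0,-0.9,0.6],[0,-1,0.7],[0,-1,0.7]],"rotation":[[0,0,0],[0,0,0],[0,0,0],[0,0,0],[0,0,0]],"gripper":[1,1,1,1,1]}'
python3 -m creep '{"xyz":[[0,-0.25,0.12],[0,-0.6,0.3],[0,-0.9,0.45],[0,-1,0.5],[0,-1,0.5]],"rotation":[[0,0,0],[0,0,0],[0,0,0],[0,0,0],[0,0,0]],"gripper":[1,1,1,1,1]}'
python3 -m creep '{"xyz":[[0,-0.25,0.06],[0,-0.6,0.13],[0,-0.9,0.2],[0,-1,0.26],[0,-1,0.26]],"rotation":[[0,0,0],[0,0,0],[0,0,0],[0,0,0],[0,0,0]],"gripper":[1,1,1,1,1]}'
```

```text
time: 1.35
eef_pos: [0.3528, 0.1648, 0.3209]
tool_rot: [[-0.001, 0.002, 1.0], [-0.0, 1.0, -0.002], [-1.0, -0.0, -0.001]]
wrist_force: [0.0, 0.3, 0.3]
grip_width: 0.0003
time: 1.98
eef_pos: [0.4273, 0.0162, 0.3211]
tool_rot: [[-0.001, -0.0, 1.0], [0.0, 1.0, 0.0], [-1.0, 0.0, -0.001]]
wrist_force: [-0.7, 0.0, 0.7]
grip_width: 0.0001
time: 2.6
eef_pos: [0.4668, -0.1332, 0.3211]
tool_rot: [[-0.0, -0.001, 1.0], [0.001, 1.0, 0.001], [-1.0, 0.001, -0.0]]
wrist_force: [0.1, 0.2, -0.6]
grip_width: -0.0001
```

```bash
python3 -m creep '{"xyz":[[0,-0.17,0.01],[0.2,-0.17,0.01],[0.5,-0.17,0.01],[0.75,-0.17,0.01],[0.82,-0.17,0.01]],"rotation":[[0,0,0],[0,0,0],[0,0,0],[0,0,0],[0,0,0]],"gripper":[1,1,1,1,1]}'
python3 - <<'E'
from h import *
s=cams.camera("scene")[:,:,::-1];t=cams.camera("top")[:,:,::-1]
a=cv2.resize(t[110:240,310:470],None,fx=3.5,fy=3.5);b=cv2.resize(s[60:190,200:320],None,fx=3.5,fy=3.5)
cv2.imwrite("pics/c1.png",np.hstack([a,b])[:,:800])
E
```

```text
time: 3.22
eef_pos: [0.4675, -0.1576, 0.1971]
tool_rot: [[-0.002, -0.003, 1.0], [0.002, 1.0, 0.003], [-1.0, 0.002, -0.002]]
wrist_force: [-0.9, 0.1, 0.3]
grip_width: 0.0001
```

View pics/c1.png

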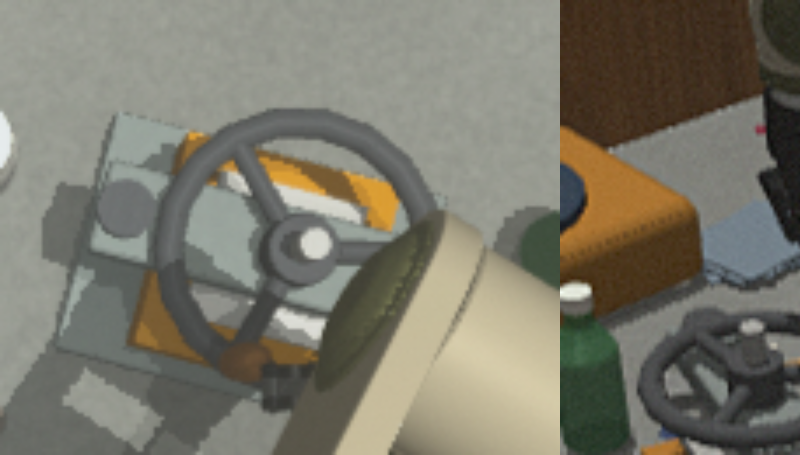

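```bash
cat > plan.py <<'E'
import sys
from h import *
# args: cmdx cmdy startangle step ncalls
x,y,a,st,n=map(float,sys.argv[1:6]); C=np.array([.548,-.145]);p=np.array([x,y])
for i in range(int(n)):
    rows=[]
    for k in range(5):
        a-=st; t=C+.08*np.array([np.cos(np.radians(a)),np.sin(np.radians(a))])
        d=((t-p)/.15).round(2); rows.append([0,float(d[1]),float(d[0])])
    p=p+np.array(rows[-1])[[2,1]]*.15
    print("end angle",round(a,1),rows)
print(p)
E
python3 plan.py .468 -.159 190 4 1; python3 plan.py .4685 -.118 170 6 13
```

```text
end angle 170.0 [[0, 0.04, 0.0], [0, 0.07, 0.0], [0, 0.11, 0.0], [0, 0.15, 0.0], [0, 0.19, 0.01]]
[ 0.4695 -0.1305]
end angle 140.0 [[0, -0.03, 0.02], [0, 0.02, 0.04], [0, 0.07, 0.06], [0, 0.12, 0.09], [0, 0.16, 0.12]]
end angle 110.0 [[0, 0.04, 0.04], [0, 0.08, 0.08], [0, 0.11, 0.13], [0, 0.14, 0.18], [0, 0.16, 0.23]]
end angle 80.0 [[0, 0.02, 0.05], [0, 0.03, 0.11], [0, 0.03, 0.16], [0, 0.03, 0.22], [0, 0.03, 0.27]]
end angle 50.0 [[0, -0.02, 0.06], [0, -0.04, 0.11], [0, -0.06, 0.16], [0, -0.09, 0.21], [0, -0.12, 0.25]]
end angle 20.0 [[0, -0.04, 0.04], [0, -0.08, 0.08], [0, -0.13, 0.11], [0, -0.18, 0.14], [0, -0.23, 0.16]]
end angle -10.0 [[0, -0.05, 0.02], [0, -0.11, 0.03], [0, -0.16, 0.03], [0, -0.22, 0.03], [0, -0.27, 0.03]]
end angle -40.0 [[0, -0.06, -0.02], [0, -0.11, -0.04], [0, -0.16, -0.06], [0, -0.21, -0.09], [0, -0.25, -0.12]]
end angle -70.0 [[0, -0.04, -0.04], [0, -0.08, -0.08], [0, -0.11, -0.13], [0, -0.14, -0.18], [0, -0.16, -0.23]]
end angle -100.0 [[0, -0.02, -0.05], [0, -0.03, -0.11], [0, -0.03, -0.16], [0, -0.03, -0.22], [0, -0.03, -0.27]]
end angle -130.0 [[0, 0.02, -0.06], [0, 0.04, -0.11], [0, 0.06, -0.16], [0, 0.09, -0.21], [0, 0.12, -0.25]]
end angle -160.0 [[0, 0.04, -0.04], [0, 0.08, -0.08], [0, 0.13, -0.11], [0, 0.18, -0.14], [0, 0.23, -0.16]]
end angle -190.0 [[0, 0.05, -0.02], [0, 0.11, -0.03], [0, 0.16, -0.03], [0, 0.22, -0.03], [0, 0.27, -0.03]]
end angle -220.0 [[0, 0.06, 0.02], [0, 0.11, 0.04], [0, 0.16, 0.06], [0, 0.21, 0.09], [0, 0.25, 0.12]]
[ 0.4865 -0.094 ]
```

```bash
python3 -m creep '{"xyz":[[0,0.04,0],[0,0.07,0],[0,0.11,0],[0,0.15,0],[0,0.19,0.01]],"rotation":[[0,0,0],[0,0,0],[0,0,0],[0,0,0],[0,0,0]],"gripper":[1,1,1,1,1]}'; python3 plan.py .4695 -.1305 170 3 1
```

```text
time: 3.95
eef_pos: [0.4702, -0.1316, 0.1996]
tool_rot: [[0.003, -0.0, 1.0], [-0.002, 1.0, 0.0], [-1.0, -0.002, 0.003]]
wrist_force: [0.8, -0.3, 8.6]
grip_width: -0.0003
end angle 155.0 [[0, 0.02, 0.0], [0, 0.05, 0.01], [0, 0.08, 0.02], [0, 0.1, 0.03], [0, 0.13, 0.04]]
[ 0.4755 -0.111 ]
```

Run:
```python
from h import *
for i in range(4):
    s=sensors.read_state();print(s["time"],s["eef_pos"],s["wrist_force"],s["ft_torque"]);t=cams.camera("top")
cv2.imwrite("pics/t2.png",cv2.resize(t[110:240,310:470,::-1],None,fx=4.5,fy=4.5))
s=cams.camera("scene")
cv2.imwrite("pics/s2.png",cv2.resize(s[80:220,200:360,::-1],None,fx=4.5,fy=4.2))
```

```text
3.95 [ 0.47018665 -0.13163252  0.19956593] [ 0.79697266 -0.25281592  8.62468938] [ 0.21037182 -0.12825919 -0.09394823]
4.0 [ 0.47035778 -0.13099547  0.19972299] [-0.86054286 -0.12819358 10.5868338 ] [0.25603833 0.10446246 0.05075944]
4.05 [ 0.47032617 -0.13125361  0.19982692] [ 0.63071317  0.40701192 10.23662531] [ 0.42837757 -0.14343885  0.00103039]
4.1 [ 0.4703223  -0.13140463  0.19990476] [-1.76268712 -1.36186944 10.2695017 ] [ 0.09567092  0.10709628 -0.00860044]
```

View pics/s2.png

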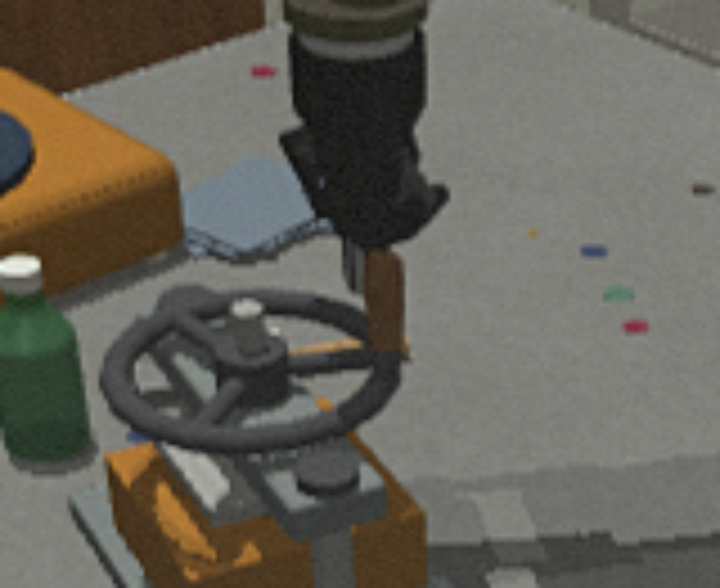

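View pics/t2.png

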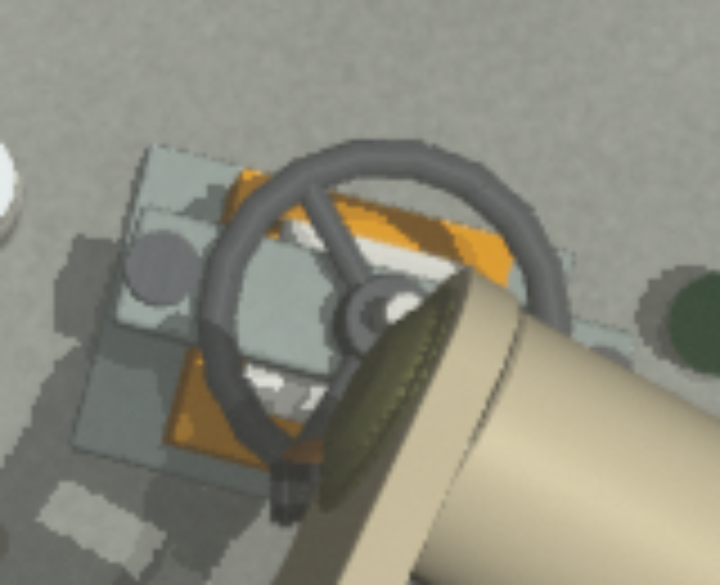

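The view shows the gripper's knuckles, which bulge out about 45 mm above the tips, just resting on the handle top (10 N upward). The fingertips are beside the handle. I'll raise the tool 21 mm so only the tips engage.

```bash
python3 -m creep '{"xyz":[[-0.05,0,0],[-0.1,0,0],[-0.14,0,0],[-0.14,0,0],[-0.14,0,0]],"rotation":[[0,0,0],[0,0,0],[0,0,0],[0,0,0],[0,0,0]],"gripper":[1,1,1,1,1]}'; python3 plan.py .4695 -.1305 170 3 1;python3 plan.py .4755 -.111 155 6 13
```

```text
time: 4.82
eef_pos: [0.4694, -0.1313, 0.2191]
tool_rot: [[-0.0, -0.0, 1.0], [0.0, 1.0, 0.0], [-1.0, 0.0, -0.0]]
wrist_force: [-0.1, -0.4, -1.2]
grip_width: 0.0005
end angle 155.0 [[0, 0.02, 0.0], [0, 0.05, 0.01], [0, 0.08, 0.02], [0, 0.1, 0.03], [0, 0.13, 0.04]]
[ 0.4755 -0.111 ]
end angle 125.0 [[0, 0.05, 0.03], [0, 0.09, 0.06], [0, 0.14, 0.09], [0, 0.18, 0.13], [0, 0.21, 0.18]]
end angle 95.0 [[0, 0.03, 0.04], [0, 0.05, 0.09], [0, 0.07, 0.15], [0, 0.09, 0.2], [0, 0.09, 0.26]]
end angle 65.0 [[0, 0.01, 0.05], [0, 0.0, 0.11], [0, -0.01, 0.16], [0, -0.02, 0.22], [0, -0.04, 0.27]]
end angle 35.0 [[0, -0.03, 0.05], [0, -0.06, 0.09], [0, -0.1, 0.14], [0, -0.14, 0.18], [0, -0.18, 0.21]]
end angle 5.0 [[0, -0.05, 0.03], [0, -0.1, 0.05], [0, -0.15, 0.07], [0, -0.2, 0.09], [0, -0.26, 0.09]]
end angle -25.0 [[0, -0.06, 0.01], [0, -0.11, 0.0], [0, -0.17, -0.01], [0, -0.22, -0.02], [0, -0.27, -0.04]]
end angle -55.0 [[0, -0.05, -0.03], [0, -0.1, -0.06], [0, -0.14, -0.1], [0, -0.18, -0.14], [0, -0.21, -0.18]]
end angle -85.0 [[0, -0.03, -0.05], [0, -0.06, -0.1], [0, -0.08, -0.15], [0, -0.09, -0.2], [0, -0.1, -0.26]]
end angle -115.0 [[0, 0.0, -0.06], [0, 0.0, -0.11], [0, 0.01, -0.17], [0, 0.03, -0.22], [0, 0.05, -0.27]]
end angle -145.0 [[0, 0.03, -0.05], [0, 0.06, -0.1], [0, 0.09, -0.14], [0, 0.13, -0.18], [0, 0.18, -0.21]]
end angle -175.0 [[0, 0.04, -0.03], [0, 0.09, -0.06], [0, 0.15, -0.08], [0, 0.2, -0.09], [0, 0.26, -0.1]]
end angle -205.0 [[0, 0.05, 0.0], [0, 0.11, 0.0], [0, 0.16, 0.01], [0, 0.22, 0.03], [0, 0.27, 0.05]]
end angle -235.0 [[0, 0.05, 0.03], [0, 0.09, 0.06], [0, 0.14, 0.09], [0, 0.18, 0.13], [0, 0.21, 0.18]]
[ 0.5025 -0.0795]
```

```bash
python3 -m creep '{"xyz":[[0,0.02,0],[0,0.05,0.01],[0,0.08,0.02],[0,0.1,0.03],[0,0.13,0.04]],"rotation":[[0,0,0],[0,0,0],[0,0,0],[0,0,0],[0,0,0]],"gripper":[1,1,1,1,1]}'
python3 - <<'E'
from h import *
t=cams.camera("top")
cv2.imwrite("pics/t3.png",cv2.resize(t[110:240,310:470,::-1],None,fx=4,fy=4))
s=cams.camera("scene")
cv2.imwrite("pics/s3.png",cv2.resize(s[80:220,200:360,::-1],None,fx=4,fy=4))
E
```

```text
time: 5.45
eef_pos: [0.4754, -0.1118, 0.2192]
tool_rot: [[-0.001, -0.0, 1.0], [-0.0, 1.0, 0.0], [-1.0, -0.0, -0.001]]
wrist_force: [-3.6, -3.9, -0.8]
grip_width: -0.0004
```

View pics/s3.png

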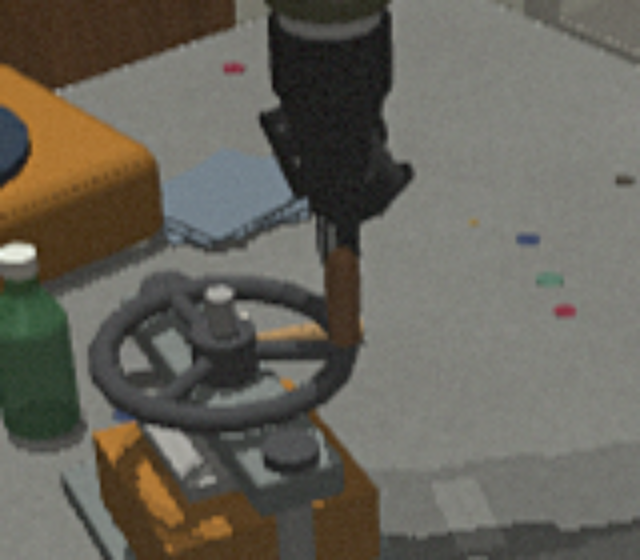

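View pics/t3.png

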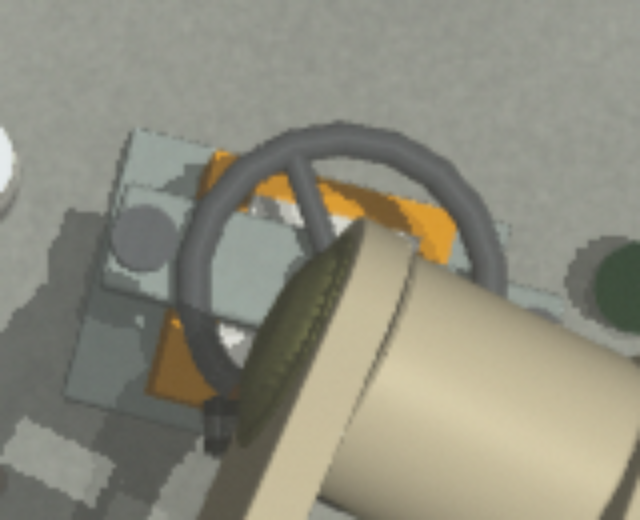

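The tips now push the handle with about 5 N, and the spoke has moved from its start angle. I'll go on round the arc.

```bash
python3 -m creep '{"xyz":[[0,0.05,0.03],[0,0.09,0.06],[0,0.14,0.09],[0,0.18,0.13],[0,0.21,0.18]],"rotation":[[0,0,0],[0,0,0],[0,0,0],[0,0,0],[0,0,0]],"gripper":[1,1,1,1,1]}'
```

```text
time: 6.18
eef_pos: [0.5022, -0.08, 0.2191]
tool_rot: [[-0.002, -0.001, 1.0], [0.0, 1.0, 0.001], [-1.0, 0.0, -0.002]]
wrist_force: [-4.5, -3.5, -0.1]
grip_width: -0.0001
```

```bash
python3 -m creep '{"xyz":[[0,0.03,0.04],[0,0.05,0.09],[0,0.07,0.15],[0,0.09,0.2],[0,0.09,0.26]],"rotation":[[0,0,0],[0,0,0],[0,0,0],[0,0,0],[0,0,0]],"gripper":[1,1,1,1,1]}'
python3 - <<'E'
from h import *
t=cams.camera("top")
cv2.imwrite("pics/t4.png",cv2.resize(t[110:240,310:470,::-1],None,fx=4,fy=4))
E
```

```text
time: 6.8
eef_pos: [0.5411, -0.0659, 0.2191]
tool_rot: [[-0.002, -0.001, 1.0], [0.002, 1.0, 0.001], [-1.0, 0.002, -0.002]]
wrist_force: [-5.4, 1.0, 0.9]
grip_width: 0.0001
```

View pics/t4.png

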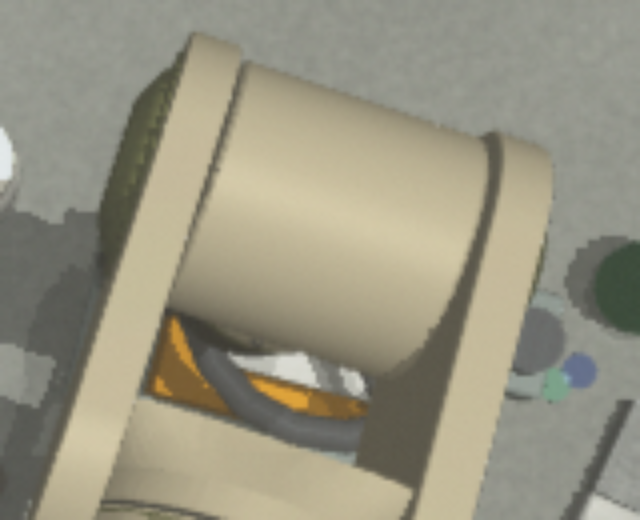

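The wrist hides the wheel from above, but the tangential force is a steady 5 N, so I'll continue.

```bash
python3 -m creep '{"xyz":[[0,0.01,0.05],[0,0,0.11],[0,-0.01,0.16],[0,-0.02,0.22],[0,-0.04,0.27]],"rotation":[[0,0,0],[0,0,0],[0,0,0],[0,0,0],[0,0,0]],"gripper":[1,1,1,1,1]}'
```

```text
time: 7.48
eef_pos: [0.5816, -0.072, 0.219]
tool_rot: [[-0.002, -0.001, 1.0], [0.002, 1.0, 0.001], [-1.0, 0.002, -0.002]]
wrist_force: [-5.2, 1.4, 0.0]
grip_width: 0.0001
```

```bash
python3 -m creep '{"xyz":[[0,-0.03,0.05],[0,-0.06,0.09],[0,-0.1,0.14],[0,-0.14,0.18],[0,-0.18,0.21]],"rotation":[[0,0,0],[0,0,0],[0,0,0],[0,0,0],[0,0,0]],"gripper":[1,1,1,1,1]}'
python3 - <<'E'
from h import *
s=cams.camera("scene")
cv2.imwrite("pics/s4.png",cv2.resize(s[80:220,200:360,::-1],None,fx=4,fy=4))
E
```

```text
time: 8.1
eef_pos: [0.6133, -0.0987, 0.219]
tool_rot: [[-0.002, -0.001, 1.0], [0.003, 1.0, 0.001], [-1.0, 0.003, -0.001]]
wrist_force: [-4.8, 3.8, -0.2]
grip_width: -0.0
```

View pics/s4.png

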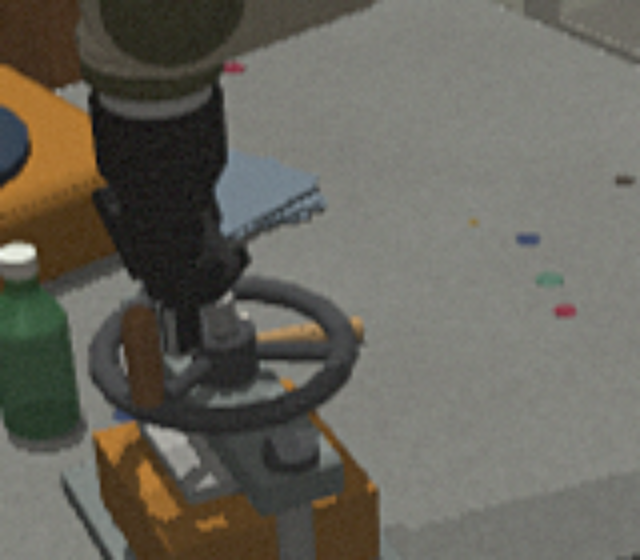

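The handle is leading the fingertips at about 15° and contact is clean. Continuing.

```bash
python3 -m creep '{"xyz":[[0,-0.05,0.03],[0,-0.1,0.05],[0,-0.15,0.07],[0,-0.2,0.09],[0,-0.26,0.09]],"rotation":[[0,0,0],[0,0,0],[0,0,0],[0,0,0],[0,0,0]],"gripper":[1,1,1,1,1]}'
```

```text
time: 8.78
eef_pos: [0.6274, -0.1374, 0.2191]
tool_rot: [[0.001, -0.002, 1.0], [0.003, 1.0, 0.002], [-1.0, 0.003, 0.001]]
wrist_force: [-1.1, 6.3, -0.4]
grip_width: -0.0002
```

```bash
python3 -m creep '{"xyz":[[0,-0.06,0.01],[0,-0.11,0],[0,-0.17,-0.01],[0,-0.22,-0.02],[0,-0.27,-0.04]],"rotation":[[0,0,0],[0,0,0],[0,0,0],[0,0,0],[0,0,0]],"gripper":[1,1,1,1,1]}'
python3 - <<'E'
from h import *
s=cams.camera("scene")
cv2.imwrite("pics/s5.png",cv2.resize(s[80:220,200:360,::-1],None,fx=4,fy=4))
E
```

```text
time: 9.4
eef_pos: [0.6218, -0.1782, 0.2192]
tool_rot: [[0.002, -0.001, 1.0], [0.002, 1.0, 0.001], [-1.0, 0.002, 0.002]]
wrist_force: [3.2, 3.7, -0.1]
grip_width: 0.0002
```

View pics/s5.png

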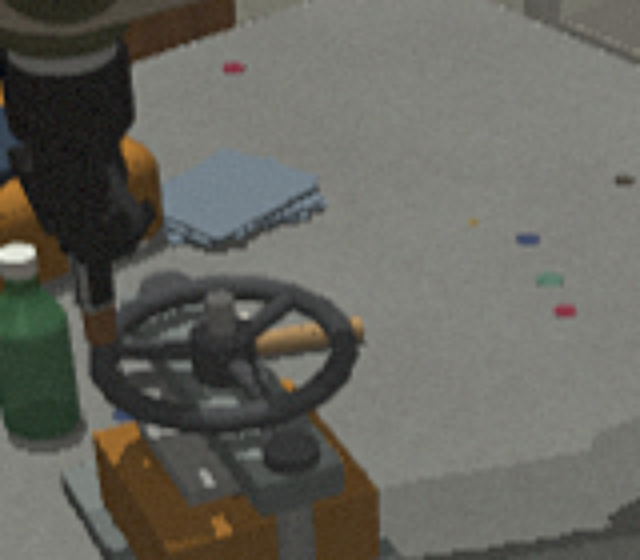

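The handle is ahead of the tips on the far side. Continuing.

```bash
python3 -m creep '{"xyz":[[0,-0.05,-0.03],[0,-0.1,-0.06],[0,-0.14,-0.1],[0,-0.18,-0.14],[0,-0.21,-0.18]],"rotation":[[0,0,0],[0,0,0],[0,0,0],[0,0,0],[0,0,0]],"gripper":[1,1,1,1,1]}'
```

```text
time: 10.07
eef_pos: [0.5948, -0.2103, 0.2194]
tool_rot: [[0.003, -0.001, 1.0], [0.001, 1.0, 0.001], [-1.0, 0.001, 0.003]]
wrist_force: [4.5, 2.5, -2.1]
grip_width: -0.0002
```

```bash
python3 -m creep '{"xyz":[[0,-0.03,-0.05],[0,-0.06,-0.1],[0,-0.08,-0.15],[0,-0.09,-0.2],[0,-0.1,-0.26]],"rotation":[[0,0,0],[0,0,0],[0,0,0],[0,0,0],[0,0,0]],"gripper":[1,1,1,1,1]}'
```

```text
time: 10.7
eef_pos: [0.556, -0.2257, 0.2195]
tool_rot: [[0.004, -0.001, 1.0], [-0.001, 1.0, 0.001], [-1.0, -0.001, 0.004]]
wrist_force: [5.3, -0.7, -2.2]
grip_width: 0.0002
```

```bash
python3 -m creep '{"xyz":[[0,0,-0.06],[0,0,-0.11],[0,0.01,-0.17],[0,0.03,-0.22],[0,0.05,-0.27]],"rotation":[[0,0,0],[0,0,0],[0,0,0],[0,0,0],[0,0,0]],"gripper":[1,1,1,1,1]}'
python3 - <<'E'
from h import *
s=cams.camera("scene")
cv2.imwrite("pics/s6.png",cv2.resize(s[80:220,200:360,::-1],None,fx=4,fy=4))
E
```

```text
time: 11.32
eef_pos: [0.5152, -0.2189, 0.2197]
tool_rot: [[0.003, -0.0, 1.0], [-0.002, 1.0, 0.0], [-1.0, -0.002, 0.003]]
wrist_force: [4.7, -2.8, -2.0]
grip_width: -0.0001
```

View pics/s6.png

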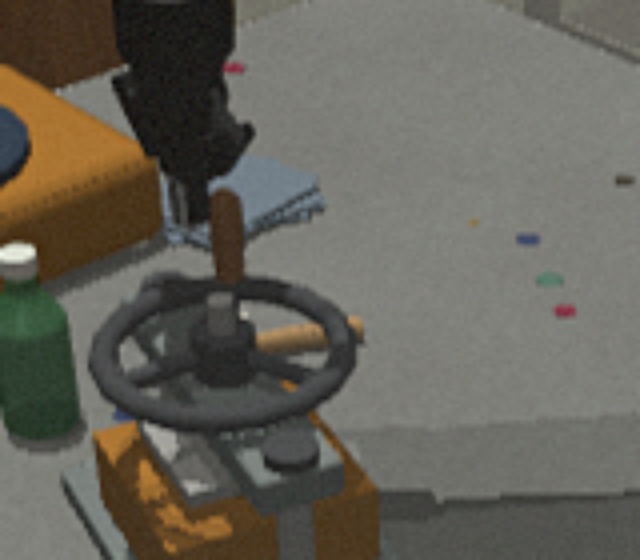

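```bash
python3 -m creep '{"xyz":[[0,0.03,-0.05],[0,0.06,-0.1],[0,0.09,-0.14],[0,0.13,-0.18],[0,0.18,-0.21]],"rotation":[[0,0,0],[0,0,0],[0,0,0],[0,0,0],[0,0,0]],"gripper":[1,1,1,1,1]}'
```

```text
time: 12.0
eef_pos: [0.4834, -0.1921, 0.2197]
tool_rot: [[0.002, -0.0, 1.0], [-0.002, 1.0, 0.0], [-1.0, -0.002, 0.002]]
wrist_force: [1.4, -5.7, -0.8]
grip_width: 0.0002
```

```bash
python3 -m creep '{"xyz":[[0,0.04,-0.03],[0,0.09,-0.06],[0,0.15,-0.08],[0,0.2,-0.09],[0,0.26,-0.1]],"rotation":[[0,0,0],[0,0,0],[0,0,0],[0,0,0],[0,0,0]],"gripper":[1,1,1,1,1]}'
python3 - <<'E'
from h import *
s=cams.camera("scene")
cv2.imwrite("pics/s7.png",cv2.resize(s[90:190,220:320,::-1],None,fx=6,fy=6,interpolation=cv2.INTER_NEAREST))
E
```

```text
time: 12.62
eef_pos: [0.4682, -0.1529, 0.2196]
tool_rot: [[0.001, -0.0, 1.0], [-0.002, 1.0, 0.0], [-1.0, -0.002, 0.001]]
wrist_force: [0.6, -5.3, -1.4]
grip_width: 0.0
```

View pics/s7.png

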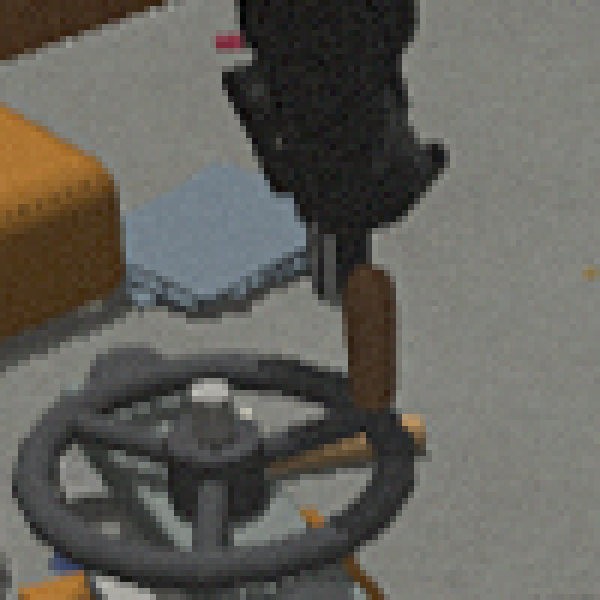

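```bash
python3 - <<'E'
from h import *
C=np.array([.548,-.145])
s0=cv2.imread("pics/scene0.png")
X=plane("scene",(281.8,135.4),.243);d=X[:2]-C;print(X,np.hypot(*d),np.degrees(np.arctan2(d[1],d[0])))
p=sensors.read_state()["eef_pos"][:2]-C;print(np.degrees(np.arctan2(p[1],p[0])))
E
python3 plan.py .468 -.153 -175 3 1; python3 plan.py .468 -.1535 -175 4 1
```

```text
[ 0.47047314 -0.12601259  0.243     ] 0.07981814399035991 166.23834878234734
-175.22351222179933
end angle -190.0 [[0, 0.03, 0.0], [0, 0.06, 0.0], [0, 0.09, 0.0], [0, 0.12, 0.0], [0, 0.15, 0.01]]
[ 0.4695 -0.1305]
end angle -195.0 [[0, 0.05, 0.0], [0, 0.08, 0.0], [0, 0.12, 0.0], [0, 0.16, 0.01], [0, 0.19, 0.02]]
[ 0.471 -0.125]
```

```bash
python3 -m creep '{"xyz":[[0,0.03,0],[0,0.06,0],[0,0.09,0],[0,0.12,0],[0,0.15,0.01]],"rotation":[[0,0,0],[0,0,0],[0,0,0],[0,0,0],[0,0,0]],"gripper":[1,1,1,1,1]}'
python3 - <<'E'
from h import *
s=cams.camera("scene")
a=s[90:190,220:320,::-1];b=cv2.imread("pics/scene0.png")[90:190,220:320]
cv2.imwrite("pics/s8.png",cv2.resize(np.hstack([a,b]),None,fx=4,fy=4,interpolation=cv2.INTER_NEAREST))
C=np.array([.548,-.145])
p=sensors.read_state()["eef_pos"][:2]-C;print(np.degrees(np.arctan2(p[1],p[0])))
E
```

```text
time: 13.3
eef_pos: [0.4695, -0.1303, 0.2195]
tool_rot: [[-0.0, -0.0, 1.0], [-0.001, 1.0, 0.0], [-1.0, -0.001, -0.0]]
wrist_force: [-0.9, -4.0, 2.1]
grip_width: 0.0004
168.98061951755685
```

View pics/s8.png

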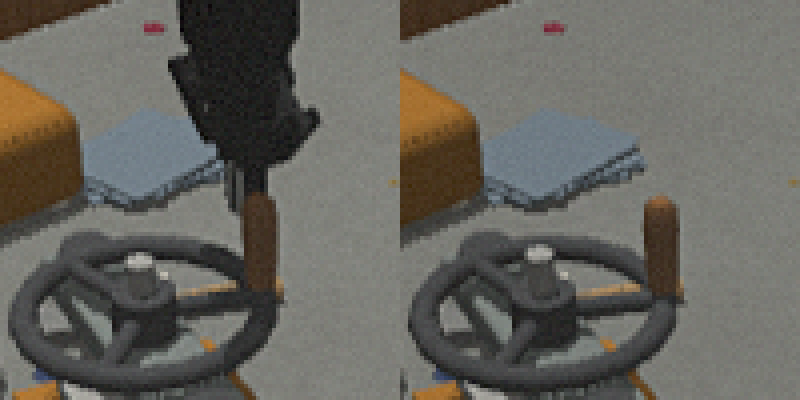

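The handle top at (260,195) is nearly on its start position of (261,197), about 2 mm short. I'll nudge it 2 mm, then back off along -y.

```bash
python3 -m creep '{"xyz":[[0,0.01,0],[0,0.015,0],[0,0.015,0],[0,-0.1,-0.05],[0,-0.25,-0.1]],"rotation":[[0,0,0],[0,0,0],[0,0,0],[0,0,0],[0,0,0]],"gripper":[1,1,1,1,1]}'
python3 -m creep '{"xyz":[[-0.1,0,0],[-0.4,0,0],[-0.7,0,-0.1],[-0.9,0,-0.3],[-0.9,0,-0.5]],"rotation":[[0,0,0],[0,0,0],[0,0,0],[0,0,0],[0,0,0]],"gripper":[1,1,1,1,1]}'
python3 -m creep '{"xyz":[[0,0.2,0],[0,0.5,0],[0,0.8,0],[0,1,0],[0,1,0]],"rotation":[[0,0,0],[0,0,0],[0,0,0],[0,0,0],[0,0,0]],"gripper":[1,1,1,1,1]}'
python3 -m creep '{"xyz":[[0,0.2,0],[0,0.5,0],[0,0.8,0],[0,1,0],[0,1,0]],"rotation":[[0,0,0],[0,0,0],[0,0,0],[0,0,0],[0,0,0]],"gripper":[1,1,1,1,1]}'
python3 - <<'E'
from h import *
s=cams.camera("scene")[:,:,::-1];t=cams.camera("top")[:,:,::-1]
cv2.imwrite("pics/t9.png",t);cv2.imwrite("pics/s9.png",s)
b=cv2.imread("pics/scene0.png")[125:190,200:320];a=s[125:190,200:320]
c=cv2.imread("pics/top0.png")[130:240,340:460];d=t[130:240,340:460]
cv2.imwrite("pics/cmp9.png",cv2.resize(np.vstack([np.hstack([b,a]),np.hstack([c,d])]),None,fx=3.3,fy=3.3,interpolation=cv2.INTER_NEAREST))
E
```

```text
time: 13.98
eef_pos: [0.4544, -0.1669, 0.219]
tool_rot: [[-0.0, -0.002, 1.0], [0.002, 1.0, 0.002], [-1.0, 0.002, -0.0]]
wrist_force: [0.2, 0.8, 0.0]
grip_width: -0.0002
time: 14.6
eef_pos: [0.3795, -0.1666, 0.357]
tool_rot: [[0.004, -0.002, 1.0], [-0.002, 1.0, 0.002], [-1.0, -0.002, 0.004]]
wrist_force: [0.4, -0.1, -0.0]
grip_width: -0.0001
time: 15.22
eef_pos: [0.3792, -0.0152, 0.3552]
tool_rot: [[0.001, -0.004, 1.0], [0.001, 1.0, 0.004], [-1.0, 0.001, 0.001]]
wrist_force: [0.5, -0.6, 0.2]
grip_width: -0.0001
time: 15.85
eef_pos: [0.3792, 0.1338, 0.3546]
tool_rot: [[-0.0, -0.003, 1.0], [0.001, 1.0, 0.003], [-1.0, 0.001, -0.0]]
wrist_force: [0.9, -0.0, 0.0]
grip_width: 0.0002
```

View pics/cmp9.png

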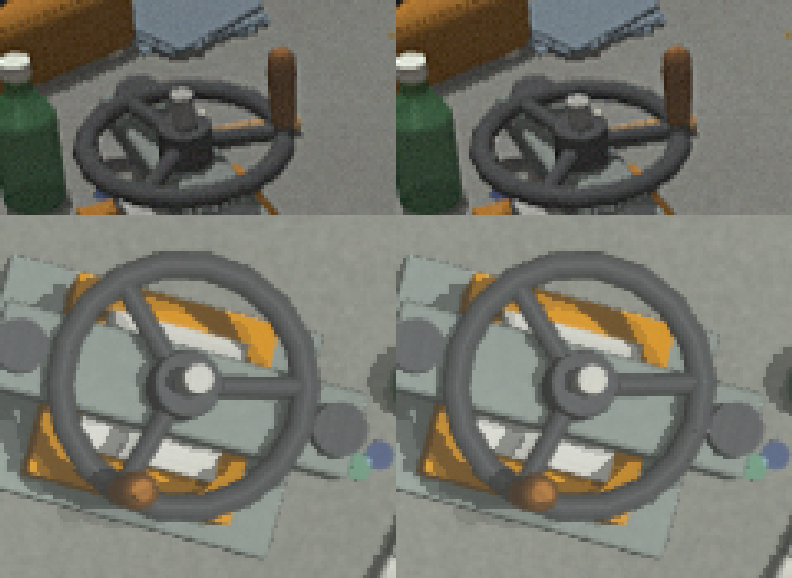

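View pics/t9.png

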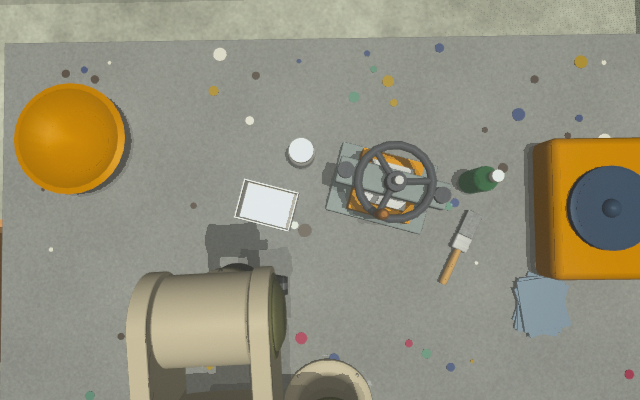

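The handle is within about 3 mm of its start in both views, nothing else has moved, and the arm is clear.

```bash
python3 -c "
from workcell import env,sensors
print(sensors.read_state()['qd'].round(3)); print(env.close_job())"
```

```text
[-0.023 -0.003  0.004 -0.002 -0.001  0.   ]
the job is handed in; nothing more can be done
None
```

I gave the press one full clockwise turn by pushing the handle with the shut fingertips, then moved clear and handed the job in at about 16 s. The hand-in reports no verdict, so these are my own checks:

- **Handle position:** in both final camera views it is within about 3 mm of where it started. I watched it pass through the far side of the turn on the way.
- **Force:** the wrist readings, taken at the end of each move, showed a steady 4 to 6 N during the push.
- **Other items:** in the top view the bottle, jar, tub and brush look unmoved, judged by eye. The wrist force read about 1 N with the arm clear.

**First approach too low:** the gripper's knuckles rested on top of the handle at about 10 N. I raised the tool 21 mm before pushing, and that contact did not recur.

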